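Unscrew the desk fan's blade cap, thread hand unknown, and hold it up

ROBOT

A 7-joint arm with a two-finger parallel gripper is mounted at the origin on the work surface. World frame = base frame: x ahead of the robot, y to its left, z up, the work surface at z = 0. Lengths are in m, angles in degrees, forces in N, time in s.
With the tool pointing down it reaches from about 0.425 to 0.875 m from the base axis. Payload 4.7 kg.
Tool frame: the origin (TCP) lies between the finger pads; the fingertips stand 19 mm ahead of it and the grasp point (between the pads) is the TCP; x points along the fingers, z is the direction in which the jaws open and shut, and the axes are right-handed (so a half turn about x gives the same grasp; the last joint's range is limited). The gripper opens to 87 mm and grips with 3 to 60 N. Pads are 19 mm wide; open, the fingers measure 117 mm over their backs; the gripper's body (75 mm by 190 mm) begins 51 mm behind the grasp point.
Start: joints at [73.402, 18.392, -4.016, 83.108, 1.295, 78.541, -3.26], TCP at [0.194, -0.62, 0.242] pointing down, gripper open.
Joint ranges: [-163.93, 163.93], [-17.29, 119.83], [-79.2, 71.16], [3.27, 140.29], [-89.18, 269.18], [5.43, 117.66], [-154.24, 154.24]. Speed limits (degrees/s): [147.25, 147.25, 180, 180, 180, 180, 180].

INTERFACE

Orientations are given as [roll, pitch, yaw] about the fixed x, y, z axes, in that order (R = Rz(yaw) Ry(pitch) Rx(roll)).
In Python, from cell import monitor, read_camera, camera_model, env, regions_of gives the robot as it stands. The module is installed in compiled form; this text tells all that it offers.
- The arm moves only by the tool step_arm, never from a script. Its argument "deltas" is a list of rows, each a list of 5 numbers: the gripper's target within -1 to 1 (fully open at 1, half-way at 0, shut at -1), then the shift along the tool's x, y, z in m, then the turn about the tool's x in degrees. A call has 1 to 12 rows; each row is the pose to reach, as a shift and turn from the pose commanded when the call began, along the tool's axes at that moment; what a row does not reach only later rows make up. A row lasts 1/8 s, in which the tool goes at most 62.5 mm and 10.7 degrees, less where a joint would pass 70% of its speed; a pose out of reach is approached as far as the arm can. A call with a gripper value outside its range is refused whole. The fingers move at their own pace and stop on an object; "newtons" is the grip in N (left out, the last holds). Time passes only in rows, so rows that repeat a pose let the fingers close. It gives the time, the measured TCP pose, the force and the opening at its end, in the units of the state.
- monitor.get_obs(): the state, without advancing time (a new reading comes with each control period).
- read_camera(name): name is "side" or "top"; returns (picture, depth): 400x640x3 uint8, red, green, blue; 400x640 float32, m along the optical axis (not along the pixel's ray), 0 where there is no reading.
- camera_model(name): a dict with "fx", "fy", "cx", "cy" (pixels), "k1" (the pictures are not rectified: a ray, as slopes to the right and down, at radius r is drawn at 1 + k1 r^2 times it, then the intrinsics apply), "xyz" and "attitude" of the camera in the world. Camera axes: x right, y down, z forward; pixel columns grow to the right and rows downward; lengths in m; the calibration is good to about 2 mm. A picture is of the moment at which its call begins. camera_model takes no time and is no camera call.
- env.sign_off(): hands the job in, once; it reports no verdict.
Trained networks look in the newest picture that a camera, given by its name, has taken for a name from the list of things; names that differ only in an ending like _2 or _b are one class to them, and where a whole thing is asked for, a point or a joint stands for the part that bears it (a point fixed in the world has none). Each returns a list of dicts, best first, with "p" (0 to 1); they miss things now and then, are a little off and sometimes report something else, mostly with a low value. They report only what shows in the picture. A call takes as long as a camera call.
- regions_of(camera, thing): "pixels" (400x640 bool, what is visible of it) and "pixel" ([column, row] in pixels, amid what is visible of it).
The state is a dict: "time_s": time; "qpos": joint angles; "joint_velocities": joint speeds; "effort": joint torques, N m; "tool_pos": TCP position; "tool_rot": TCP orientation; "force": force on the tool from outside, world axes, zero at the start; "wrist_torque": the same for the moment, N m; "grip_width": finger opening in m.
Only numpy, scipy, OpenCV 4.12 (cv2) and the standard library are available. Lean on these libraries where they do the work, as an engineer would, in place of code of your own. Each camera call takes 0.05 s, during which the arm holds its last target. There are 200 camera calls.

TASK

The little desk fan is going to be dusted, so its blades have to come off: unscrew the ribbed cap in the middle of the blades. Nobody remembers whether its thread is right- or left-handed, so try it both ways without forcing it against its stop, unscrew it the way that gives, then lift it off and finish still holding it in the gripper, steady, a good 8 cm above where it sat; do not let go. Do not lean on the fan, and leave the other things on the desk where they are.

Things in the scene. Friction and masses are not known exactly. Their poses are not given: they have to be found in the camera images.
- spinner_mid (a point): Centre (half-way up, on the axis, z up) of the ribbed cap that holds the blades on: grey plastic, round, 38 mm across, 30 mm tall, 40 g, skirt resting on the hub face. Its thread's hand differs from start to start and cannot be seen: the wrong way it stops dead within a few degrees, the right way it turns easily (under 0.2 N m) and climbs. A 40 N grip is ample.
- hub (a point): Centre of the flat face (54 mm across) of the grey hub under the cap. From it rises the hidden threaded shaft, 19 mm high, coarse, 18 mm of climb per full turn. The cap is free to lift straight off once turned 100 to 135 degrees (115 is best; it has risen about 6 mm; a second stop ends the turn). Lifted sooner, the thread still catches it.
- fan: White desk fan on a round foot, head tilted to face the ceiling, front guard off; fixed firm. Origin: centre of the foot's underside, on the cap's axis, 165 mm under the hub face; z up. A steel spoon stuck in from +x keeps blades and shaft from turning; its bowl is 190 mm off the axis, 80 mm up.
- band_top (a point): On the axis, level with the top of the white band round the blades (180 mm up; 93 mm inner, 99 mm outer radius). Five grey blades, 90 mm radius, lie a little below the hub face. Two white yoke heads, 50 x 34 mm, stand outside the band 119 mm off the axis on the fan's +y and -y sides, top 12 mm above this point.
- guard: Bystander: the fan's front guard, a round white wire grille 202 mm across and 19 mm high, lying on the desk; origin at the centre of its underside.
- pencil_case: Bystander: navy plastic pencil case with a zip, 210 x 75 x 42 mm, x along its length; origin at the centre of its underside.
- tealight: Bystander: glass tealight holder, 68 mm across, 60 mm tall; origin at the centre of its underside.
- saucer: Bystander: beige ceramic saucer, 140 mm across, 19 mm tall, with three guard clips in it; origin at the centre of its underside.

How it is judged (in metres and radians):
On the way:
1. the cap has been turned well round (over 55 degrees) while still down on its shaft (angle between the x axis of spinner_mid and the x axis of fan, either way round above 0.96 rad and z of spinner_mid in the frame of fan below 0.192 m and horizontal distance between spinner_mid and fan below 0.006 m), for 0.1 s.
At the end, for the whole second after the job is handed in: The cap is off the shaft and held still (under 3 cm/s) in the gripper, its centre at least 255 mm above the fan's foot (75 mm above where it sat), touching nothing but the fingers (z of spinner_mid in the frame of fan above 0.255 m and contact force between the fingers and spinner above 2 N and contact force between spinner and fan below 0.1 N and linear speed of spinner below 0.03 m/s); the arm keeps its last pose, push and grip.
It fails at once if a bystander is shifted by more than 25 mm (distance of any of guard, tealight, pencil_case, saucer from where it was at the start of the episode above 0.025 m).
It fails at once if the arm or gripper leans on the fan with more than 20 N (contact force between any of the fingers, the arm and fan above 20 N).
It fails at once if the cap is forced round past its stop (over 17 degrees without climbing its thread) (angle between the x axis of spinner_mid and the x axis of fan, either way round above 0.3 rad and z of spinner_mid in the frame of fan below 0.1802 m).
It also fails if it takes over 58 s, if anything falls off the work surface, if the arm or the gripper's body presses on something with over 40 N, if the wrist force passes 120 N, or if a joint passes its speed limit or range.

## Working session

There is one attempt and no reset: what is moved stays moved. The work goes in short steps, Python scripts to look and compute and a tool call to move; the robot and the scene stay as the last step left them, time stands still between calls to the robot, and variables do not carry over. Pictures are saved under pics/ and viewed, about 8 in all and at most 12, crops included, and the job is handed in when it is done.

Besides the shell and the picture viewer there is one more tool, called after ">>>" as name(argument=value, ...), one argument or row to a line, values as JSON. step_arm: Moves the arm, as the interface text tells. Its arguments: {"type":"object","properties":{"deltas":{"type":"array"},"newtons":{"type":"number"}},"required":["deltas"]}

```bash
mkdir -p pics
cat > h.py <<'E'
import numpy as np, cv2
from scipy.spatial.transform import Rotation as R
from cell import monitor, read_camera, camera_model, env, regions_of
def world(cam,px,d):
    m=camera_model(cam); px=np.atleast_2d(px).astype(float)
    K=np.array([[m['fx'],0,m['cx']],[0,m['fy'],m['cy']],[0,0,1]])
    s=cv2.undistortPoints(px[:,None],K,np.array([m['k1'],0,0,0.]))[:,0]
    P=np.c_[s,np.ones(len(s))]*np.ravel(d)[:,None]
    a=np.array(m['attitude'])
    Rm=a if a.shape==(3,3) else R.from_euler('xyz',a,degrees=True).as_matrix()
    return P@Rm.T+np.array(m['xyz'])
def cloud(cam,depth,mask):
    v,u=np.nonzero(mask&(depth>0)); return world(cam,np.c_[u,v],depth[v,u])
E
python3 - <<'E'
from h import *
print(monitor.get_obs())
ims=[]
for c in ("side","top"):
    print(c,camera_model(c)); im,d=read_camera(c); ims.append(im)
    for t in ("spinner_mid","hub","fan","guard","pencil_case","tealight","saucer"):
        for r in regions_of(c,t)[:1]:
            P=cloud(c,d,r["pixels"])
            print(c,t,round(r["p"],2),np.round(r["pixel"]),len(P), np.round(np.percentile(P,[2,50,98],axis=0),3).tolist() if len(P) else '')
    cv2.imwrite(f"pics/{c}0.png",im[:,:,::-1])
E
```

```text
{'time_s': 0.0, 'qpos': array([73.40200333, 18.43843744, -4.01653937, 83.17182933,  1.29525833,
       78.54075033, -3.26023798]), 'joint_velocities': array([ 0.02043722,  0.09812046, -0.08598882,  0.02523881,  0.01461721,
        0.04880504, -0.02022274]), 'effort': array([ 2.95776736e-04, -4.91292143e+01, -4.03476460e-01, -3.12529421e+01,
       -6.38942141e-02,  4.39342414e-02,  1.60000941e-04]), 'tool_pos': array([ 0.19425488, -0.61977678,  0.24049559]), 'tool_rot': array([-176.99949151,   89.89409512,  110.40895671]), 'force': array([-0.53230996,  0.64477752,  0.11899515]), 'wrist_torque': array([0.02827301, 0.0176691 , 0.02152682]), 'grip_width': 0.087161943949821}
side {'fx': 440.6576127043347, 'fy': 440.6576127043347, 'cx': 318.3990920328652, 'cy': 200.86394727860196, 'k1': -0.002059139090053579, 'xyz': array([ 0.40248296, -1.04968856,  0.82007664]), 'attitude': array([-123.47044031,    1.16269131,   -8.55130423])}
side spinner_mid 0.48 [331. 206.] 212 [[0.539, -0.136, 0.168], [0.556, -0.129, 0.189], [0.574, -0.106, 0.198]]
side hub 0.57 [332. 230.] 5923 [[0.469, -0.245, 0.00
[... 757 characters left out ...]
 'attitude': array([-1.70079196e+02, -1.56879285e-01, -8.96342968e+01])}
top spinner_mid 0.53 [355. 200.] 161 [[0.542, -0.132, 0.164], [0.558, -0.113, 0.194], [0.579, -0.096, 0.199]]
top hub 0.62 [350. 199.] 3669 [[0.47, -0.227, -0.0], [0.565, -0.106, 0.148], [0.729, 0.001, 0.194]]
top fan 0.59 [351. 200.] 3347 [[0.47, -0.227, 0.003], [0.562, -0.11, 0.149], [0.722, -0.002, 0.194]]
top guard 0.77 [456. 251.] 387 [[0.333, -0.57, -0.002], [0.415, -0.471, 0.01], [0.457, -0.382, 0.024]]
top pencil_case 0.7 [189. 177.] 1398 [[0.566, 0.364, 0.001], [0.653, 0.436, 0.041], [0.743, 0.509, 0.047]]
top tealight 0.53 [417. 164.] 329 [[0.662, -0.371, 0.008], [0.696, -0.346, 0.031], [0.721, -0.309, 0.062]]
```

Run:
```python
from h import *
from scipy.optimize import least_squares
o=monitor.get_obs(); Rt=R.from_euler('xyz',o['tool_rot'],degrees=True).as_matrix(); print("tool axes cols\n",Rt.round(3))
for c in ("side","top"):
    im,d=read_camera(c)
    P=world(c,np.array([[u,v] for v in range(400) for u in range(640)]),d.ravel())
    ok=d.ravel()>0; v=np.hypot(*(P[:,:2]-[.558,-.113]).T)
    t=ok&(v<.05)&(P[:,2]>.188)
    r=P[t]; print(c,len(r),r.min(0).round(3),r.max(0).round(3),r.mean(0).round(4),(r.min(0)+r.max(0))[:2]/2)
    b=P[ok&(v>.075)&(v<.108)&(P[:,2]>.172)&(P[:,2]<.19)]
    f=least_squares(lambda p:np.hypot(*(b[:,:2]-p[:2]).T)-p[2],[.558,-.113,.096],loss='soft_l1',f_scale=.003)
    print('band',len(b),f.x.round(4),np.median(b[:,2]))
    y=P[ok&(v>.105)&(v<.15)&(P[:,2]>.184)&(P[:,2]<.2)]
    if len(y): 
        for s in (y[:,1]>-.113,y[:,1]<=-.113): print('yoke',s.sum(),np.median(y[s],axis=0).round(3) if s.any() else '')
s=cv2.imread('pics/side0.png'); t=cv2.imread('pics/top0.png')
cv2.imwrite('pics/a.png',np.hstack([cv2.resize(s[120:330,200:460],(400,323)),cv2.resize(t[100:310,230:490],(400,323))]))
```

```text
tool axes cols
 [[ 0.     0.954  0.299]
 [-0.     0.299 -0.954]
 [-1.    -0.     0.   ]]
side 115 [ 0.539 -0.136  0.188] [ 0.575 -0.101  0.199] [ 0.5567 -0.1223  0.1941] [ 0.55688014 -0.1188342 ]
band 718 [ 0.5573 -0.1175  0.096 ] 0.17967714305458427
yoke 98 [ 0.503 -0.012  0.192]
yoke 200 [ 0.608 -0.23   0.192]
top 128 [ 0.543 -0.132  0.188] [ 0.579 -0.096  0.2  ] [ 0.5597 -0.1147  0.1946] [ 0.56093933 -0.11423407]
band 507 [ 0.5602 -0.1148  0.0959] 0.18054431855096875
yoke 160 [ 0.508 -0.005  0.192]
yoke 180 [ 0.61  -0.221  0.191]
```

View pics/a.png

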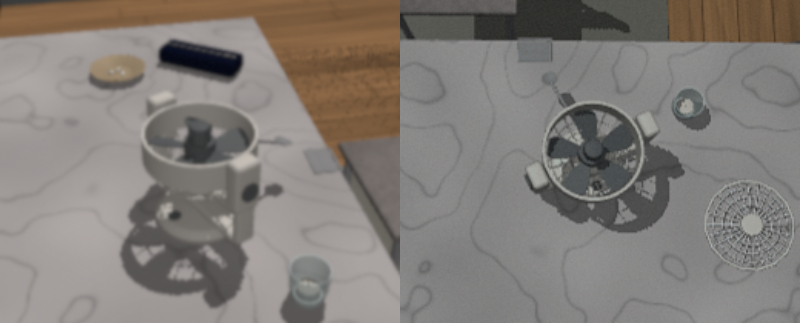

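View pics/top0.png

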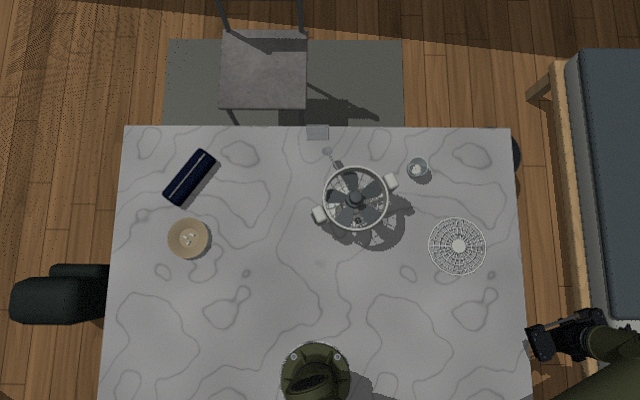

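The side and top views agree: the fan stands upright with its cap at about (0.559, -0.116) and top at z 0.195 (top view pixel 356,198). The band radius is 96 mm and the yokes top out at 0.192, as they should. The tealight (418,169) and guard (459,246) are clear of the path. I'm moving above the cap and turning -60° so the wrist stays mid-range.

>>> step_arm(
  deltas=[
    [1,-0.03,0.04,-0.03,-5],
    [1,-0.03,0.08,-0.06,-10],
    [1,-0.03,0.125,-0.093,-15],
    [1,-0.03,0.167,-0.124,-20],
    [1,-0.03,0.208,-0.155,-25],
    [1,-0.03,0.25,-0.186,-30],
    [1,-0.03,0.29,-0.217,-35],
    [1,-0.03,0.333,-0.248,-40],
    [1,-0.03,0.375,-0.28,-45],
    [1,-0.03,0.416,-0.31,-50],
    [1,-0.03,0.46,-0.342,-55],
    [1,-0.03,0.499,-0.372,-60],
  ],
)

```text
time_s: 2.4
tool_pos: [0.5603, -0.1144, 0.2719]
tool_rot: [-11.7, 89.9, -24.1]
force: [0.3, -1.1, 0.1]
grip_width: 0.0872
```

>>> step_arm(
  deltas=[
    [1,0,0,0,0],
    [1,0,0,0,0],
    [1,0,0,0,0],
  ],
)

```text
time_s: 2.78
tool_pos: [0.5586, -0.1179, 0.2715]
tool_rot: [-101.9, 89.9, -114.6]
force: [1.2, 0.2, -0.2]
grip_width: 0.0871
```

```bash
cat > s.py <<'E'
from h import *
import sys
o=monitor.get_obs(); Rt=R.from_euler('xyz',o['tool_rot'],degrees=True).as_matrix()
print(o['time_s'],o['tool_pos'].round(4),'q',o['qpos'].round(1),'F',o['force'].round(1),'M',o['wrist_torque'].round(3),'w',round(o['grip_width'],4)); print(Rt.round(4))
print('shift to axis (tool):',(Rt.T@(np.array([.559,-.116,.184])-o['tool_pos'])).round(4))
ims=[]
for c,(a,b) in (("side",(60,200)),("top",(90,230))):
    im,d=read_camera(c); ims.append(cv2.resize(im[a:a+200,b:b+260,::-1],(400,308)))
    P=world(c,np.array([[u,v] for v in range(400) for u in range(640)]),d.ravel())
    v=np.hypot(*(P[:,:2]-[.559,-.116]).T)
    r=P[(d.ravel()>0)&(v<.03)&(P[:,2]>.16)&(P[:,2]<.205)]
    if len(r): print(c,len(r),r.min(0).round(3),r.max(0).round(3))
cv2.imwrite(sys.argv[1],np.hstack(ims))
E
python3 s.py pics/b.png
```

```text
2.775 [ 0.5586 -0.1179  0.2715] q [ 39.5  10.5 -34.4  91.1   6.   80.2  -8.2] F [ 1.2  0.2 -0.2] M [-0.126 -0.048 -0.038] w 0.0871
[[-4.000e-04  2.210e-01  9.753e-01]
 [-9.000e-04  9.753e-01 -2.210e-01]
 [-1.000e+00 -1.000e-03 -2.000e-04]]
shift to axis (tool): [ 0.0875  0.002  -0.    ]
side 315 [ 0.533 -0.145  0.16 ] [ 0.584 -0.101  0.199]
top 4 [ 0.553 -0.097  0.162] [ 0.569 -0.09   0.184]
```

View pics/b.png

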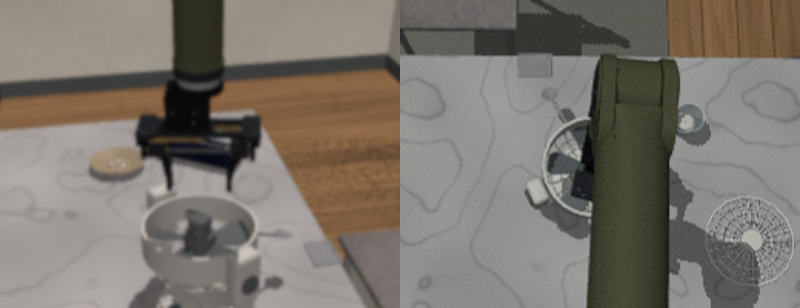

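The side view shows the open fingers straddling the cap with clearance on both sides; the wrist is at -8°, leaving ±115° free both ways. I'm descending now, then closing lightly.

>>> step_arm(
  deltas=[
    [1,0.02,0.001,0,0],
    [1,0.04,0.001,0,0],
    [1,0.06,0.001,0,0],
    [1,0.075,0.001,0,0],
    [1,0.083,0.001,0,0],
    [1,0.083,0.001,0,0],
    [1,0.083,0.001,0,0],
  ],
)

```text
time_s: 3.75
tool_pos: [0.56, -0.1151, 0.1893]
tool_rot: [-5.7, 89.9, -18.3]
force: [0.1, 0.4, 0.5]
grip_width: 0.0872
```

>>> step_arm(
  newtons=10,
  deltas=[
    [-1,0,0,0,0],
    [-1,0,0,0,0],
    [-1,0,0,0,0],
    [-1,0,0,0,0],
    [-1,0,0,0,0],
    [-1,0,0,0,0],
    [-1,0,0,0,0],
    [-1,0,0,0,0],
    [-1,0,0,0,0],
    [-1,0,0,0,0],
  ],
)

```text
time_s: 5.0
tool_pos: [0.5595, -0.115, 0.1885]
tool_rot: [-128.5, 90.0, -141.1]
force: [-1.1, -0.0, 0.4]
grip_width: 0.0379
```

```bash
python3 s.py pics/c.png
```

```text
5.0 [ 0.5595 -0.115   0.1885] q [ 38.9  13.5 -34.2  97.7   8.   71.3  -9.8] F [-1.1 -0.   0.4] M [ 0.026 -0.068  0.01 ] w 0.0379
[[-1.000e-04  2.180e-01  9.759e-01]
 [-1.000e-04  9.759e-01 -2.180e-01]
 [-1.000e+00 -1.000e-04 -1.000e-04]]
shift to axis (tool): [ 0.0045 -0.001  -0.0003]
side 382 [ 0.529 -0.145  0.16 ] [ 0.584 -0.103  0.205]
```

View pics/c.png

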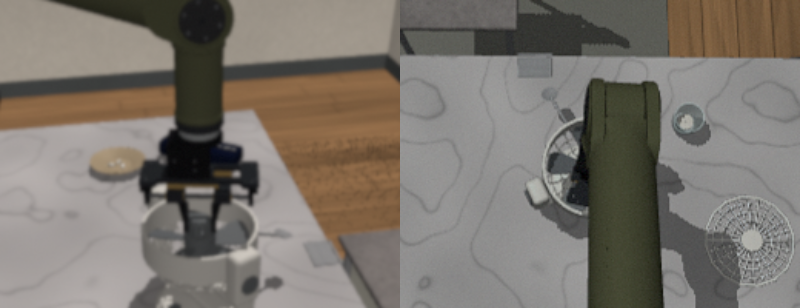

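The jaws have closed to 37.9 mm on the 38 mm cap with almost no side force. Next I test both ways with small turns.

>>> step_arm(
  newtons=20,
  deltas=[
    [-1,0,0,0,0],
    [-1,0,0,0,3],
    [-1,0,0,0,6],
    [-1,0,0,0,8],
    [-1,0,0,0,8],
  ],
)

```text
time_s: 5.72
tool_pos: [0.5596, -0.1151, 0.1886]
tool_rot: [-28.8, 90.0, -49.4]
force: [0.8, -0.2, 0.6]
grip_width: 0.0378
```

```bash
cat > o.py <<'E'
from h import *
o=monitor.get_obs(); Rt=R.from_euler('xyz',o['tool_rot'],degrees=True).as_matrix()
print(o['time_s'],o['tool_pos'].round(4),'q',o['qpos'].round(1),'F',o['force'].round(1),'M',o['wrist_torque'].round(3),'w',round(o['grip_width'],4),'jaw heading',np.degrees(np.arctan2(Rt[1,2],Rt[0,2])).round(1))
E
python3 o.py
```

```text
5.725 [ 0.5596 -0.1151  0.1886] q [ 38.1  13.3 -33.3  97.7   7.7  71.2 -17.6] F [ 0.8 -0.2  0.6] M [-0.01  -0.033 -0.028] w 0.0378 jaw heading -20.6
```

>>> step_arm(
  deltas=[
    [-1,0,0,0,-4],
    [-1,0,0,0,-8],
    [-1,0,0,0,-12],
    [-1,0,0,0,-16],
    [-1,0,0,0,-16],
  ],
)

```text
time_s: 6.35
tool_pos: [0.5592, -0.1147, 0.1885]
tool_rot: [145.7, 89.9, 141.1]
force: [-1.2, 1.3, 1.7]
grip_width: 0.0373
```

```bash
python3 o.py
```

```text
6.35 [ 0.5592 -0.1147  0.1885] q [ 39.7  13.6 -35.2  97.7   8.2  71.4  -2.1] F [-1.2  1.3  1.7] M [ 0.302  0.267 -0.31 ] w 0.0373 jaw heading -4.6
```

Turning + (clockwise from above) is free at 0.03 N m; turning − meets a stop at 0.31 N m. So the thread is left-handed and + unscrews it. I'm tightening the grip to 40 N and turning on, rising 0.05 mm per degree.

>>> step_arm(
  newtons=40,
  deltas=[
    [-1,0,0,0,3],
    [-1,-0.0002,0,0,4],
    [-1,-0.0002,0,0,4],
    [-1,-0.0006,0,0,12],
    [-1,-0.001,0,0,20],
    [-1,-0.0014,0,0,28],
    [-1,-0.0018,0,0,36],
    [-1,-0.0022,0,0,44],
    [-1,-0.0022,0,0,44],
  ],
)

```text
time_s: 7.48
tool_pos: [0.5598, -0.1154, 0.1909]
tool_rot: [2.2, 89.9, -46.3]
force: [-0.2, -0.3, -0.7]
grip_width: 0.0376
```

```bash
python3 o.py
```

```text
7.475 [ 0.5598 -0.1154  0.1909] q [ 35.3  12.8 -30.1  97.6   6.8  71.3 -44.8] F [-0.2 -0.3 -0.7] M [-0.012 -0.046 -0.002] w 0.0376 jaw heading -48.5
```

>>> step_arm(
  deltas=[
    [-1,-0.0004,0,0,8],
    [-1,-0.0008,0,0,16],
    [-1,-0.0012,0,0,24],
    [-1,-0.0016,0,0,32],
    [-1,-0.002,0,0,40],
    [-1,-0.0024,0,0,48],
    [-1,-0.0028,0,0,56],
    [-1,-0.0032,0,0,64],
    [-1,-0.0035,0,0,70],
    [-1,-0.0037,0,0,74],
    [-1,-0.0037,0,0,74],
  ],
)

```text
time_s: 8.85
tool_pos: [0.5596, -0.1153, 0.1945]
tool_rot: [53.9, 90.0, -68.5]
force: [-0.4, 0.1, -0.5]
grip_width: 0.0375
```

```bash
python3 o.py; python3 s.py pics/d.png
```

```text
8.85 [ 0.5596 -0.1153  0.1945] q [  28.8   11.8  -22.4   97.6    4.7   71.5 -117.2] F [-0.4  0.1 -0.5] M [ 0.019 -0.005 -0.022] w 0.0375 jaw heading -122.4
8.85 [ 0.5596 -0.1153  0.1945] q [  28.8   11.8  -22.4   97.6    4.7   71.5 -117.2] F [-0.4  0.1 -0.5] M [ 0.019 -0.005 -0.022] w 0.0375
[[ 2.000e-04  8.442e-01 -5.360e-01]
 [-5.000e-04 -5.360e-01 -8.442e-01]
 [-1.000e+00  4.000e-04  3.000e-04]]
shift to axis (tool): [ 0.0105 -0.0001  0.0009]
side 294 [ 0.533 -0.146  0.16 ] [ 0.584 -0.098  0.204]
top 29 [ 0.539 -0.102  0.161] [ 0.566 -0.09   0.198]
```

View pics/d.png

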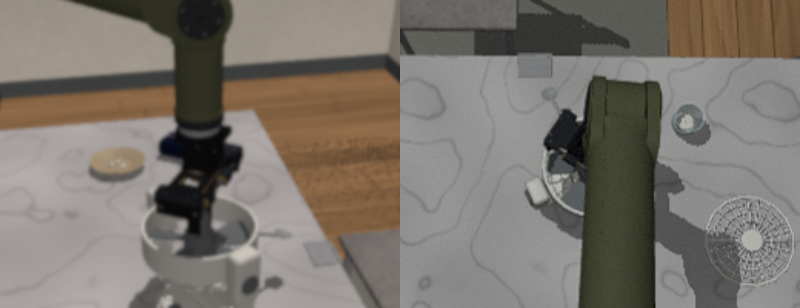

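The jaw now heads -122°, about 118° round, with hardly any torque. I'm lifting 2 mm first to see whether the thread still catches.

>>> step_arm(
  deltas=[
    [-1,-0.001,0,0,0],
    [-1,-0.002,0,0,0],
    [-1,-0.002,0,0,0],
  ],
)

```text
time_s: 9.32
tool_pos: [0.5595, -0.1152, 0.1965]
tool_rot: [29.6, 90.0, -93.0]
force: [-0.5, -1.2, -0.2]
grip_width: 0.0376
```

It comes free, with no pull. Lifting straight up about 10 cm above the seat.

>>> step_arm(
  deltas=[
    [-1,-0.004,0,0,0],
    [-1,-0.01,0,0,0],
    [-1,-0.02,0,0,0],
    [-1,-0.032,0,0,0],
    [-1,-0.045,0,0,0],
    [-1,-0.06,0,0,0],
    [-1,-0.075,0,0,0],
    [-1,-0.088,0,0,0],
    [-1,-0.096,0,0,0],
    [-1,-0.1,0,0,0],
    [-1,-0.1,0,0,0],
    [-1,-0.1,0,0,0],
  ],
)

```text
time_s: 10.82
tool_pos: [0.5593, -0.115, 0.2959]
tool_rot: [-67.4, 89.9, 170.0]
force: [0.6, -0.5, -0.2]
grip_width: 0.0374
```

>>> step_arm(
  deltas=[
    [-1,0,0,0,0],
    [-1,0,0,0,0],
    [-1,0,0,0,0],
    [-1,0,0,0,0],
  ],
)

```text
time_s: 11.32
tool_pos: [0.5595, -0.115, 0.2964]
tool_rot: [-1.4, 90.0, -124.0]
force: [0.5, -1.2, 0.1]
grip_width: 0.0378
```

```bash
python3 o.py; python3 s.py pics/e.png
python3 - <<'E'
from h import *
for c in ("side","top"):
    im,d=read_camera(c)
    for t in ("spinner_mid",):
        for r in regions_of(c,t)[:2]:
            P=cloud(c,d,r["pixels"]); print(c,round(r["p"],2),r["pixel"],len(P),np.percentile(P,[2,50,98],axis=0).round(3).tolist() if len(P) else '')
E
```

```text
11.325 [ 0.5595 -0.115   0.2964] q [  29.     8.8  -22.5   89.2    3.4   82.7 -116.3] F [ 0.5 -1.2  0.1] M [ 0.109  0.041 -0.053] w 0.0378 jaw heading -122.6
11.325 [ 0.5595 -0.115   0.2964] q [  29.     8.8  -22.5   89.2    3.4   82.7 -116.3] F [ 0.5 -1.2  0.1] M [ 0.109  0.041 -0.053] w 0.0378
[[-1.000e-04  8.425e-01 -5.386e-01]
 [-1.000e-04 -5.386e-01 -8.425e-01]
 [-1.000e+00 -0.000e+00  1.000e-04]]
shift to axis (tool): [1.124e-01 1.000e-04 1.100e-03]
side 241 [ 0.533 -0.144  0.16 ] [ 0.583 -0.093  0.187]
top 91 [ 0.535 -0.109  0.16 ] [ 0.581 -0.09   0.186]
side 0.43 [335.6, 168.9] 79 [[0.557, -0.136, 0.28], [0.566, -0.131, 0.296], [0.574, -0.114, 0.305]]
```

View pics/e.png

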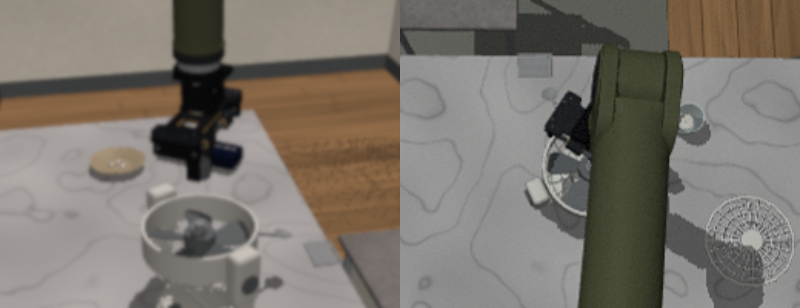

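The side view shows the bare shaft in the hub, its top at z 0.186 (expected 0.184). The cap is up between the fingers at z 0.28–0.305, with the jaws at 37.8 mm. Handing in.

```bash
python3 -c "
from cell import env; print(env.sign_off())"
```

```text
the job is handed in; nothing more can be done
None
```

The cap is off and I handed the job in at about 11 s with the gripper still holding it. No verdict is reported at hand-in.

- **Thread:** it is left-handed. Turning clockwise from above was free, at about 0.03 N m. The other way met its stop at about 0.31 N m under a 20 N grip. The grip appears to have slipped a few degrees there rather than forcing the cap.
- **Unscrewing and lift:** I turned the cap about 115–118° clockwise at a 40 N grip, climbing with the thread. A 2 mm trial lift met no pull, so I raised it straight up.
- **Last checks:**
  - The jaws read 37.8 mm on the 38 mm cap.
  - The cap showed at z 0.28–0.305 m in the side camera, so its centre is about 0.29 m against the 0.255 m needed.
  - The bare shaft was visible below at 0.186 m.
  - Wrist force read about 1 N after every move.
  - The bystanders looked unmoved in the pictures. I did not re-measure their positions.
- **What did not agree:** the top camera could not see the cap at the end because the arm hid it. The side detection was only 0.43 confident. The two cameras also differed by about 4 mm on where the cap sat, so I used the mean, and that proved well centred.

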